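Hold the valve block against the sprung sealing head

ROBOT

A 6-joint arm with a two-finger parallel gripper is mounted at the origin on the work surface. World frame = base frame: x ahead of the robot, y to its left, z up, the work surface at z = 0. Lengths are in m, angles in degrees, forces in N, time in s.
With the tool pointing down it reaches from about 0.3 to 0.825 m from the base axis. Payload 5.4 kg.
Tool frame: the origin (TCP) lies at the very end of the fingers, on their centre line; the grasp point (between the pads) lies 19 mm behind it; z points along the fingers, y is the direction in which the jaws open and shut (so a half turn about z gives the same grasp; the last joint's range is limited). The gripper opens to 92 mm and grips with 3 to 60 N. Pads are 20 mm wide; open, the fingers measure 128 mm over their backs; the gripper's body (75 mm by 189 mm) begins 69 mm behind the grasp point.
Start: joints at [-82.282, 9.076, 91.501, -0, 79.423, -12.038], TCP at [0.194, -0.541, 0.215] pointing down, gripper open.
Joint ranges: [-166.64, 166.64], [-54.1, 131.32], [10.49, 154.53], [-73.88, 253.88], [9.74, 151.15], [-171.62, 171.62]. Speed limits (degrees/s): [147.25, 147.25, 180, 180, 180, 180].

INTERFACE

Orientations are given as [roll, pitch, yaw] about the fixed x, y, z axes, in that order (R = Rz(yaw) Ry(pitch) Rx(roll)).
In Python, from rig import ctrl gives the robot as it stands.
- The arm moves only by the shell command python3 -m crank 'ROWS' [OPENING] [FORCE]. ROWS is JSON, a list of rows, each a list of 6 numbers: the shift along the tool's x, y, z in cm, then the turn, a rotation vector about the tool's x, y, z in rad. A call has 1 to 8 rows; each row shifts and turns the pose as measured when the row begins, along the tool's axes as they then stand; what a row does not reach is not made up. A row lasts 1/8 s, in which the tool goes at most 62.5 mm and 10.7 degrees, less where a joint would pass 70% of its speed; a pose out of reach is approached as far as the arm can. A call is refused whole if a number of a shift passes 6.25 or a number of a turn 0.188, either way. A call with a gripper value outside its range is refused whole. OPENING is the closure, from 0 (fully open) to 1 (shut), set as the call begins (- or left out, the last holds). The fingers move at their own pace and stop on an object; FORCE is the grip in N (left out, the last holds). Time passes only in rows, so rows that do not move let the fingers close. It gives the time, the measured TCP pose, the force and the opening at its end, in the units of the state.
- ctrl.get_obs(): the state, without advancing time (a new reading comes with each control period).
- ctrl.grab_frame(name): name is "scene" or "top"; returns the picture (400x640x3 uint8, red, green, blue); there is no depth.
- ctrl.calibration(name): a dict with "K" (3x3 intrinsics, pixels), "extrinsics" (4x4, takes a point from world to camera coordinates). Camera axes: x right, y down, z forward; pixel columns grow to the right and rows downward; lengths in m; the calibration is good to about 2 mm. A picture is of the moment at which its call begins. calibration takes no time and is no camera call.
- ctrl.close_job(): hands the job in, once; it reports no verdict.
The state is a dict: "time": time; "joints": joint angles; "qd": joint speeds; "joint_torque": joint torques, N m; "tcp_pos": TCP position; "orientation": TCP orientation; "contact_force": force on the tool from outside, world axes, zero at the start; "wrist_torque": the same for the moment, N m; "finger_gap": opening from 0.0 (shut) to 1.0 (fully open).
Only numpy, scipy, OpenCV 4.12 (cv2) and the standard library are available. Lean on these libraries where they do the work, as an engineer would, in place of code of your own. Each camera call takes 0.05 s, during which the arm holds its last target. There are 200 camera calls.

TASK

First turn the torque dial of the screwdriver unit so that its white pointer stands at the long red mark, and let go of it. Then lay the silver valve block with the orange band flat in the channel of the jig, orange end towards the sprung sealing head, and push it along the channel against the head with a steady force of about 10 N, so that the red pointer on the housing stands in the green zone; be gentle, never ram the head to its hard end. Finish while still holding the block pressed there with the fingers, so that I can put in the screws, with the dial still at its mark and everything else left where it is.

Things in the scene. Friction and masses are not known exactly. Their poses are not given: they have to be found in the camera images.
- driver_unit: blue box, 116 x 116 x 36 mm, fixed: control unit of the electric screwdriver, with the torque dial and its scale on top. Origin: centre of its underside (the dial's axis passes through it), z up
- torque_dial (a joint): the torque dial's angle in rad, 0 to 2.618, growing clockwise seen from above; it stays where it is left (0.03 N m friction). At value q its white pointer shows along (cos(pi - q), sin(pi - q)) in the unit's frame: to -x at 0. 11 scale marks, pi/12 apart; the long red one, the seventh, is at 1.571 (the unit's +y)
- dial_mark (a point): on the unit's top, at the long red mark of the scale, 43 mm from the dial's axis
- jig: fixed jig: aluminium bed 100 mm wide, top 12 mm above the bench, x = -130 to 64 mm; two blue rails, top 20 mm above the bench, x = -130 to 25 mm, leave a 50 mm wide channel centred on y = 0. Origin: on the bench, under the valve block's centre when the head is pushed 12 mm in; +x is the pushing direction, towards the head; z up
- press: beige housing, 60 x 80 x 56 mm, fixed at the jig's +x end: it carries the sprung sealing head. Origin: centre of its underside, 95 mm from the jig's origin along the jig's x; same axes as the jig. On its top a red pointer moves with the head over a white plate with a green zone
- seal_head (a joint): how far the sealing head is pushed in, m: 0 free, 0.028 its hard end. Spring: 0.8 N per mm from zero, so 10 N at 0.0125; friction about 0.15 N. The red pointer's tip is in the green zone from 0.008 to 0.017
- seal_face (a point): centre of the head's steel face (40 mm wide, 34 mm high), 37 mm above the bench; it faces the jig's -x. With the head free it is 30 mm from the jig's origin along +x
- valve_block: the new valve block: silver aluminium, 84 (x) x 44 (y) x 50 (z) mm, about 0.3 kg, loose on the bench, with an orange band round its +x (seal) end. Origin: centre of its underside; grip it across y, high enough for the fingertips to clear the rails
- seal_end (a point): centre of the block's seal-end face: 42 mm along the block's x from its origin, 25 mm above its underside
- torque_dial_grip (a point): on the dial's axis, 73 mm above the bench, at the height to grip the dial's black bar handle: 42 mm long, 14 mm thick, from 48 to 80 mm above the bench. The frame turns with the dial: the bar lies along its x, the white pointer on its -x half; grip it across y
- old_block: the old valve block, brass-yellow, same 84 x 44 x 50 mm size, no orange band; a bystander. Origin: centre of its underside
- amber_bottle: brown glass bottle, 72 mm across, 150 mm tall; a bystander. Origin: centre of its underside
- white_jar: white jar with red cap, 60 mm across, 80 mm tall; a bystander. Origin: centre of its underside
- beaker: clear open beaker, 70 mm across, 85 mm tall; a bystander. Origin: centre of its underside
- screw_tray: low blue tray for screws, 90 x 120 x 25 mm; a bystander. Origin: centre of its underside
- wrench: steel wrench, 150 mm long, lying along its x; a bystander
- screwdriver: red-handled screwdriver lying along its x; a bystander
Mind the look-alikes: they are no part of the job. What is shaped like the driver_unit but brown or turquoise is not meant. Leave any blue or purple look-alike of the valve_block alone.

How it is judged:
By the outcome, as a careful person would: the job done as asked, in the order asked, and still so for the second after the job is handed in, while the arm keeps its last pose, push and grip.
It also fails if it takes over 58 s, if anything falls off the work surface, if the arm or the gripper's body presses on something with over 40 N, if the wrist force passes 120 N, or if a joint passes its speed limit or range.

## Working session

There is one attempt and no reset: what is moved stays moved. The work goes in short steps, Python scripts to look and compute and a shell command to move; the robot and the scene stay as the last step left them, time stands still between calls to the robot, and variables do not carry over. Pictures are saved under pics/ and viewed, about 8 in all and at most 12, crops included, and the job is handed in when it is done.

```bash
mkdir -p pics; ls; python3 - <<'E'
from rig import ctrl
import cv2,numpy as np
for n in("scene","top"):
    c=ctrl.calibration(n);print(n,np.round(c["K"],1).tolist(),np.round(c["extrinsics"],3).tolist())
    cv2.imwrite(f"pics/{n}0.png",ctrl.grab_frame(n)[:,:,::-1])
print(ctrl.get_obs())
E
```

```text
pics
scene [[391.1, 0.0, 315.6], [0.0, 391.1, 202.8], [0.0, 0.0, 1.0]] [[0.536, 0.844, 0.004, -0.3], [0.435, -0.272, -0.859, -0.144], [-0.723, 0.462, -0.513, 1.671], [0.0, 0.0, 0.0, 1.0]]
top [[375.2, 0.0, 320.8], [0.0, 375.2, 204.6], [0.0, 0.0, 1.0]] [[0.012, -0.999, -0.031, 0.042], [-0.996, -0.009, -0.093, 0.525], [0.093, 0.032, -0.995, 1.109], [0.0, 0.0, 0.0, 1.0]]
{'time': 0.1, 'joints': array([-8.22823788e+01,  9.10886960e+00,  9.15645927e+01, -3.06355348e-04,
        7.94233550e+01, -1.20383587e+01]), 'qd': array([-0.11706598, -0.01950775, -0.164209  ,  0.02556435,  0.0351895 ,
       -0.02335014]), 'joint_torque': array([ 1.27372909e-04, -3.86506069e+01, -3.22958672e+01,  7.02932174e-02,
        3.38974607e-02, -5.17128706e-05]), 'tcp_pos': array([ 0.19425451, -0.54059212,  0.21372224]), 'orientation': array([-1.79905249e+02, -1.98984122e-02,  1.97560199e+01]), 'contact_force': array([ 0.00285926, -0.33110139,  0.19108964]), 'wrist_torque': array([-0.00783522,  0.04091975, -0.03025186]), 'finger_gap': 1.0001957412365452}
```

View pics/scene0.png

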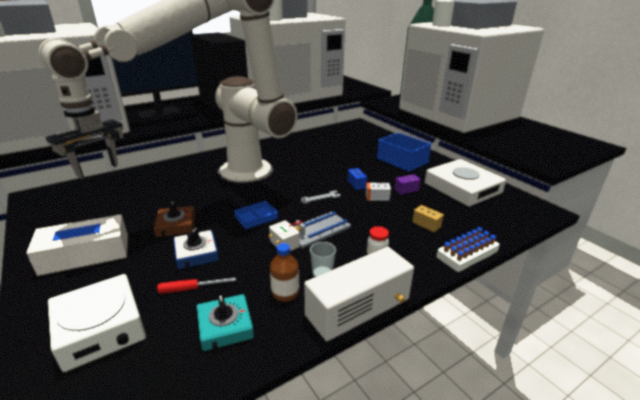

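View pics/top0.png

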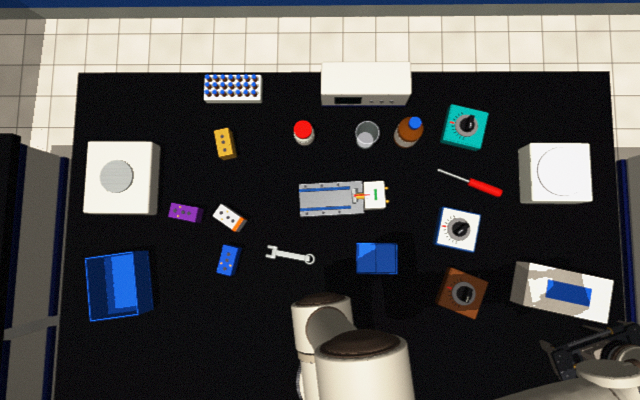

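The top view shows the blue driver unit at about (458,229), the silver block with its orange band at (229,218) and the jig at (340,198), with the press at (375,195) on its right, towards world -y. The scene view shows them at (195,245), (378,190) and (315,230).

```bash
cat > h.py <<'E'
import numpy as np,cv2
from rig import ctrl
def cam(n):
    c=ctrl.calibration(n);E=np.array(c["extrinsics"]);return np.array(c["K"]),E[:3,:3],E[:3,3]
def ray(n,p):
    K,R,t=cam(n);d=R.T@np.linalg.inv(K)@np.array([p[0],p[1],1.]);return -R.T@t,d/np.linalg.norm(d)
def plane(n,p,z):
    o,d=ray(n,p);return o+d*(z-o[2])/d[2]
def tri(p,q):  # top px, scene px
    o,d=ray("top",p);a,b=ray("scene",q)
    s=np.linalg.lstsq(np.c_[d,-b],a-o,rcond=None)[0]
    P=o+d*s[0];Q=a+b*s[1];return (P+Q)/2,np.linalg.norm(P-Q)
def proj(n,P):
    K,R,t=cam(n);q=K@(R@np.array(P,float)+t);return q[:2]/q[2]
def crop(im,x,y,w,h,s):
    return cv2.resize(im[y:y+h,x:x+w],None,fx=s,fy=s,interpolation=cv2.INTER_CUBIC)
E
python3 - <<'E'
from h import *
t=cv2.imread("pics/top0.png");s=cv2.imread("pics/scene0.png")
A=np.vstack([np.hstack([crop(t,430,200,60,60,5),crop(t,200,190,60,60,5)]),crop(t,290,170,120,60,5)])
B=np.vstack([np.hstack([crop(s,165,220,60,60,5),crop(s,350,160,60,60,5)]),crop(s,255,200,120,60,5)])
cv2.imwrite("pics/a.png",A);cv2.imwrite("pics/b.png",B)
E
```

```text
(no output)
```

View pics/a.png

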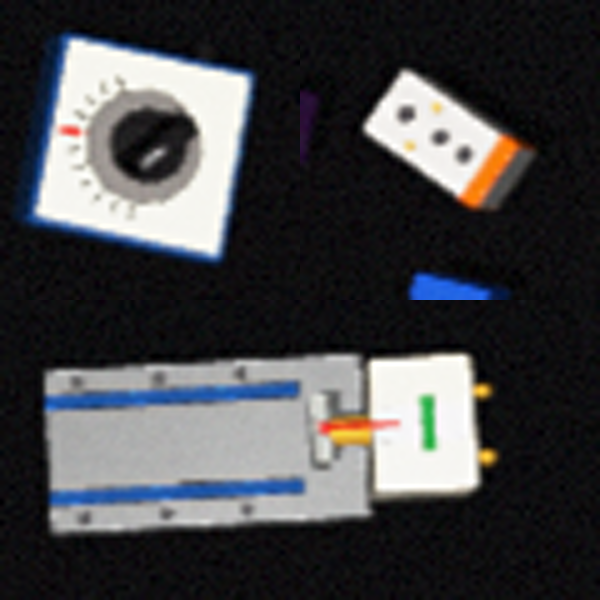

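View pics/b.png

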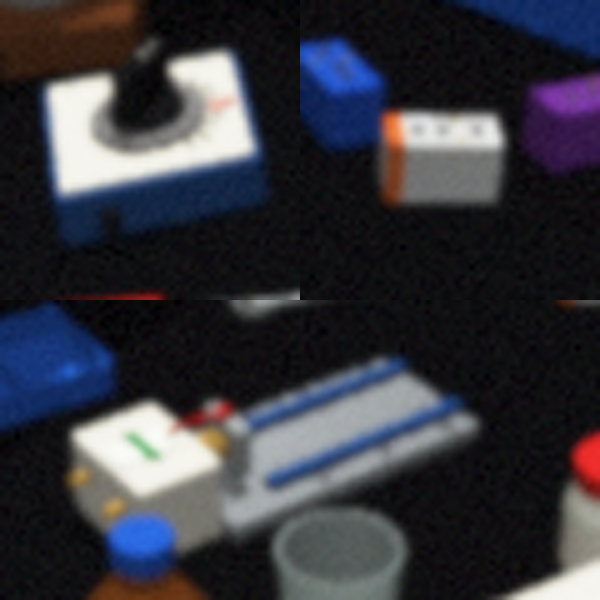

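Crops: the driver's red mark is on the unit's left (+y) side, and the bar runs from lower-left to upper-right with its white stripe at about (461,231). The block's orange end faces down-right in the top view. The jig lies almost along the image horizontal, and the head (at (354,196)) moves towards -y.

```bash
python3 - <<'E'
from h import *
np.set_printoptions(precision=4,suppress=True)
f=lambda x0,y0,u,v:(x0+(u+.5)/5-.5,y0+(v+.5)/5-.5)
print("cam",ray("top",(320,200))[0],ray("scene",(320,200))[0])
T=lambda u,v:f(430,200,u,v)
S=lambda u,v:f(165,220,u,v)
print("driver corners")
tc=[(65,37),(253,73),(221,260),(38,215)];sc=[(262,150),(57,193),(45,83),(232,50)]
C=[]
for a,b in zip(tc,sc):
    print(tri(T(*a),S(*b)));C.append(plane("top",T(*a),.036))
print("center .036",np.mean(C,0),"sides",[np.linalg.norm(C[i]-C[i-1]) for i in range(4)])
print("redmark",plane("top",T(70,130),.036),tri(T(70,130),S(222,103)))
print("pointer",tri(T(153,156),S(148,48)))
print("block")
T=lambda u,v:f(200,190,u-300,v)
S=lambda u,v:f(350,160,u-300,v)
for a,b in [((405,68),(503,118)),((362,130),(500,148))]: print(tri(T(*a),S(*b)),plane("top",T(*a),.05))
for a in [(405,68),(362,130),(485,208),(525,142)]:print(plane("top",T(*a),.05))
t=cv2.imread("pics/top0.png").astype(int)
def rect(m,x,y,w,h,z):
    k=np.zeros(m.shape,np.uint8);k[y:y+h,x:x+w]=m[y:y+h,x:x+w]
    c=max(cv2.findContours(k,0,2)[0],key=cv2.contourArea);b=cv2.boxPoints(cv2.minAreaRect(c))
    P=np.array([plane("top",p,z) for p in b]);e=P[1]-P[0];g=P[2]-P[1]
    print(P.mean(0)[:2],"e",np.linalg.norm(e),np.degrees(np.arctan2(e[1],e[0])),"g",np.linalg.norm(g),np.degrees(np.arctan2(g[1],g[0])))
B,G,R=t[...,0],t[...,1],t[...,2]
print("block white/orange");rect((((R>150)&(G>150))|((R>170)&(B<90))).astype(np.uint8),205,195,45,45,.05)
blue=((B-R>50)).astype(np.uint8)
print("rails");rect(blue,295,180,60,10+4,.02);rect(blue,295,194,60,14,.02)
print("press top");rect((R>190).astype(np.uint8)&(B>170),362,178,28,36,.056)
print("driver top");rect(((R>100)&(B>100)).astype(np.uint8),432,203,52,52,.036)
T=lambda u,v:f(290,170,u,v-300);S=lambda u,v:f(255,200,u,v-300)
print("head top-left",plane("top",T(314,430),.054))
print("rail ends",tri(T(299,389),S(246,427)),tri(T(303,486),S(270,483)),tri(T(46,403),S(400,365)),tri(T(50,498),S(460,402)))
print("press corners",[plane("top",T(*p),.056) for p in[(371,358),(471,355),(474,493),(374,497)]])
E
```

```text
cam [0.4186 0.0115 1.1541] [ 1.432  -0.5587  0.734 ]
driver corners
(array([ 0.5194, -0.3133,  0.0366]), np.float64(0.00020798711895734267))
(array([ 0.4985, -0.4235,  0.0378]), np.float64(0.0024561576953459653))
(array([ 0.3892, -0.4012,  0.0384]), np.float64(0.0010888677876699818))
(array([ 0.4145, -0.2946,  0.0384]), np.float64(0.0015361304115802303))
center .036 [ 0.4555 -0.3585  0.036 ] sides [np.float64(0.10662269707276367), np.float64(0.11127172752544363), np.float64(0.1118256356432008), np.float64(0.10845678743481042)]
redmark [ 0.4643 -0.3155  0.036 ] (array([ 0.4639, -0.3164,  0.0367]), np.float64(0.002323181051998123))
pointer (array([ 0.448 , -0.3498,  0.0797]), np.float64(0.001767146038181534))
block
(array([0.5223, 0.3409, 0.0708]), np.float64(0.0024650019673893176)) [0.5235 0.3461 0.05  ]
(array([0.4873, 0.3794, 0.0191]), np.float64(0.002720480430362145)) [0.4862 0.3705 0.05  ]
[0.5235 0.3461 0.05  ]
[0.4862 0.3705 0.05  ]
[0.4407 0.2953 0.05  ]
[0.48   0.2726 0.05  ]
block white/orange
[0.4825 0.3232] e 0.045028484777602296 -33.500763786620986 g 0.08432949830083099 -1
[... 229 characters left out ...]
op
[ 0.5542 -0.109 ] e 0.058672151776832056 -89.602483074322 g 0.0768086811506242 179.78007689492597
driver top
[ 0.4551 -0.3581] e 0.10985599833973865 -12.148337629772758 g 0.11111298694248214 -100.99842840948504
head top-left [ 0.5491 -0.0459  0.054 ]
rail ends (array([ 0.5699, -0.0428,  0.0546]), np.float64(0.01348873995648205)) (array([ 0.5307, -0.0289, -0.0179]), np.float64(0.03281163911228747)) (array([0.5552, 0.0975, 0.0476]), np.float64(0.036353437566197605)) (array([ 0.5228,  0.13  , -0.0158]), np.float64(0.03475372316880976))
press corners [array([ 0.5918, -0.0792,  0.056 ]), array([ 0.594 , -0.1378,  0.056 ]), array([ 0.5125, -0.1393,  0.056 ]), array([ 0.5096, -0.081 ,  0.056 ])]
```

```bash
python3 - <<'E'
from h import *
np.set_printoptions(precision=4,suppress=True)
f=lambda x0,y0,u,v:np.array((x0+(u+.5)/5-.5,y0+(v+.5)/5-.5))
T=lambda u,v:f(200,190,u-300,v);S=lambda u,v:f(350,160,u-300,v)
print("block tri",tri(T(405,68),S(500,148)),tri(T(362,130),S(503,118)))
T=lambda u,v:f(290,170,u,v-300);S=lambda u,v:f(255,200,u,v-300)
print("rail tri",[tri(T(*a),S(*b)) for a,b in [((299,389),(270,483)),((303,486),(246,427)),((46,403),(460,402)),((50,498),(400,365))]])
# rails, weighted blueness, column-wise centroid, line fit, both views
for n,boxes in (("top",[((300,350),(183,194)),((300,350),(200,214))]),):
    im=cv2.imread(f"pics/{n}0.png").astype(float);w=np.clip(im[...,0]-im[...,2]-25,0,None)
    for (a,b),(c,d) in boxes:
        P=np.array([plane(n,(u,(w[c:d,u]*np.arange(c,d)).sum()/w[c:d,u].sum()),.02)[:2] for u in range(a+1,b-1)])
        k=np.polyfit(P[:,1],P[:,0],1);r=P[:,0]-np.polyval(k,P[:,1]);print("rail x=",k,"ang",np.degrees(np.arctan2(-1,-k[0])),"rms",r.std(), "ends",P[0],P[-1])
im=cv2.imread("pics/top0.png").astype(float)
m=((im[...,2]>125)&(im[...,0]>110)).astype(np.uint8);k=0*m;k[172:216,364:386]=m[172:216,364:386]
k=cv2.morphologyEx(k,cv2.MORPH_CLOSE,np.ones((7,7)));c=max(cv2.findContours(k,0,2)[0],key=cv2.contourArea)
b=cv2.boxPoints(cv2.minAreaRect(c));P=np.array([plane("top",p,.056)[:2] for p in b]);print("press",b.tolist(),P,P.mean(0))
print("head face top", [plane("top",T(*p),.054)[:2] for p in[(317,393),(310,464)]])
print("bed far end",[plane("top",T(*p),.012)[:2] for p in[(44,370),(52,533)]],"ptr tip",plane("top",T(400,423),.058))
E
```

```text
block tri (array([0.5226, 0.3455, 0.0457]), np.float64(0.004370981319317611)) (array([0.4877, 0.3738, 0.0457]), np.float64(0.004334019947468553))
rail tri [(array([ 0.5787, -0.0388,  0.0154]), np.float64(0.00023450967607025313)), (array([ 0.5231, -0.0333,  0.0236]), np.float64(0.017777135999630087)), (array([0.5688, 0.116 , 0.0165]), np.float64(0.00013478491320878717)), (array([0.5094, 0.1109, 0.0159]), np.float64(0.004019907125598094))]
rail x= [-0.0646  0.5759] ang -86.30297018902037 rms 0.00022595392111094445 ends [0.5689 0.109 ] [ 0.5783 -0.0342]
rail x= [-0.0627  0.5168] ang -86.41084894457295 rms 0.00024370243281053133 ends [0.5102 0.108 ] [ 0.5187 -0.0345]
press [[364.0, 181.0], [385.0, 181.0], [385.0, 208.0], [364.0, 208.0]] [[ 0.5924 -0.0797]
 [ 0.5928 -0.1413]
 [ 0.5131 -0.141 ]
 [ 0.5125 -0.0798]] [ 0.5527 -0.1105]
head face top [array([ 0.571 , -0.0476]), array([ 0.5289, -0.0436])]
bed far end [array([0.5899, 0.1181]), array([0.4894, 0.1114])] ptr tip [ 0.5531 -0.096   0.058 ]
```

```bash
python3 -m crank '[[6.2,0,0,0,0,-0.185],[6.2,0,0,0,0,-0.185],[6.2,0,0,0,0,-0.185],[0,0,0,0,0,-0.185],[0,0,0,0,0,-0.185],[0,0,0,0,0,-0.185],[0,0,0,0,0,-0.185],[0,0,0,0,0,-0.185]]' 0.3 20
```

```text
time: 1.1
tcp_pos: [0.3561, -0.4417, 0.2092]
orientation: [-180.0, -0.5, 105.7]
contact_force: [0.5, -0.6, 0.7]
finger_gap: 0.7
```

Jig: axis at -86.35° and origin at about (0.547,-0.0155), which agrees across the rails, press and head. Rail height triangulates to 16–24 mm and the block top to 46 mm, close to the text. Dial centre is (0.455,-0.358), unit yaw about -11.5°.

```bash
python3 -m crank '[[2.7,5.9,0,0,0,0],[2.7,5.9,0,0,0,0],[0,0,0,0,0,-0.17],[0,0,0,0,0,-0.17],[0,0,2,0,0,0],[0,0,0,0,0,0]]'; python3 - <<'E'
from h import *
t=cv2.cvtColor(ctrl.grab_frame("top"),4);s=cv2.cvtColor(ctrl.grab_frame("scene"),4)
o=ctrl.get_obs();print(o["tcp_pos"],o["orientation"])
cv2.imwrite("pics/c.png",np.hstack([crop(t,425,195,70,70,5),crop(s,155,180,80,70,5)]))
E
```

```text
time: 1.85
tcp_pos: [0.4549, -0.3552, 0.1863]
orientation: [179.9, -0.8, 125.9]
contact_force: [-0.1, 0.1, -1.1]
finger_gap: 0.701
[ 0.45585363 -0.35647594  0.1886126 ] [179.85635982  -0.53365753 125.89345373]
```

View pics/c.png

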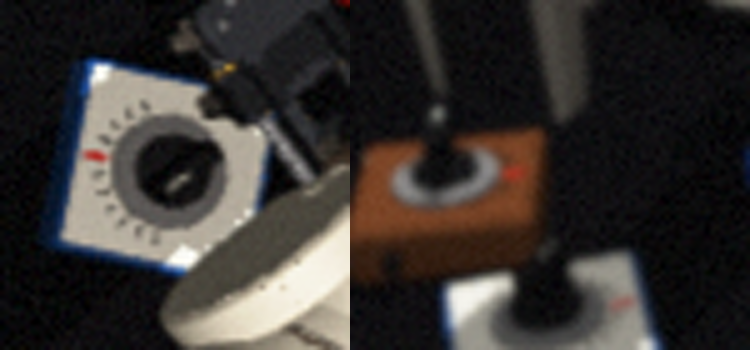

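The picture shows the gripper hovering above the dial, with the bar and stripe roughly along the tool's x. Next I go down and close gently.

```bash
python3 -m crank '[[0,-0.1,4.5,0,0,0],[0,0,4.5,0,0,0],[0,0,4.2,0,0,0],[0,0,0.3,0,0,0],[0,0,0,0,0,0]]'; python3 -m crank '[[0,0,0,0,0,0],[0,0,0,0,0,0],[0,0,0,0,0,0],[0,0,0,0,0,0],[0,0,0,0,0,0],[0,0,0,0,0,0]]' 1 10
```

```text
time: 2.58
tcp_pos: [0.4582, -0.3613, 0.058]
orientation: [179.8, 0.2, 125.8]
contact_force: [-0.4, -0.2, 0.3]
finger_gap: 0.701
time: 3.32
tcp_pos: [0.4593, -0.3652, 0.0639]
orientation: [180.0, 0.7, 125.8]
contact_force: [-4.2, -2.6, 1.5]
finger_gap: 0.152
```

```bash
python3 -m crank '[[0,0,0,0,0,0],[0.8,0,0.6,0,0,0],[0,0,0,0,0,0]]' 0.6 10;  python3 -m crank '[[0,0,0,0,0,0],[0,0,0,0,0,0]]'
```

```text
time: 3.7
tcp_pos: [0.4543, -0.3577, 0.0568]
orientation: [179.9, 0.6, 125.8]
contact_force: [0.5, -0.6, -0.2]
finger_gap: 0.403
time: 3.95
tcp_pos: [0.4545, -0.3575, 0.0568]
orientation: [179.9, 0.7, 125.8]
contact_force: [0.1, 0.2, 0.8]
finger_gap: 0.403
```

```bash
python3 -m crank '[[0,0,0,0,0,0],[0,0,0,0,0,0],[0,0,0,0,0,0],[0,0,0,0,0,0]]' 1 12;  python3 -m crank '[[0,0,0,0,0,0.15],[0,0,0,0,0,0.15],[0,0,0,0,0,0.15],[0,0,0,0,0,0.15],[0,0,0,0,0,0]]'
```

```text
time: 4.45
tcp_pos: [0.4539, -0.3582, 0.057]
orientation: [180.0, 0.6, 125.8]
contact_force: [0.3, 0.6, -0.1]
finger_gap: 0.153
time: 5.08
tcp_pos: [0.4538, -0.3582, 0.057]
orientation: [179.6, 0.5, 90.5]
contact_force: [0.8, -0.4, 0.7]
finger_gap: 0.156
```

```bash
python3 -m crank '[[0,0,0,0,0,0.11],[0,0,0,0,0,0.1],[0,0,0,0,0,0],[0,0,0,0,0,0]]';python3 - <<'E'
from h import *
# precise unit yaw: white-top edge line fits in initial top view
t=cv2.imread("pics/top0.png").astype(int)
m=((t[...,1]>90)&(t[...,2]>90)).astype(np.uint8);k=0*m;k[203:256,432:486]=m[203:256,432:486]
c=max(cv2.findContours(k,0,1)[0],key=cv2.contourArea)[:,0]
b=cv2.boxPoints(cv2.minAreaRect(c))
P=np.array([plane("top",p,.036)[:2] for p in c]);B=np.array([plane("top",p,.036)[:2] for p in b])
for i in range(4):
    a,d=B[i],B[i-1];L=np.linalg.norm(d-a);u=(d-a)/L;s=(P-a)@u;n=(P-a)@np.array([-u[1],u[0]])
    q=P[(abs(n)<.006)&(s>.012)&(s<L-.012)].astype(np.float32)
    v=cv2.fitLine(q,cv2.DIST_HUBER,0,.01,.01).ravel();print(len(q),np.degrees(np.arctan2(v[1],v[0]))%90,v[2:])
r=((t[...,2]-t[...,1]>60));y,x=np.nonzero(r[215:240,438:452]);w=(t[...,2]-t[...,1])[215:240,438:452][y,x]
print("red",plane("top",(438+np.average(x,weights=w),215+np.average(y,weights=w)),.036))
E
```

```text
time: 5.58
tcp_pos: [0.4538, -0.3582, 0.0571]
orientation: [179.6, 0.5, 78.8]
contact_force: [-0.7, -0.1, 0.8]
finger_gap: 0.153
29 78.220085 [ 0.40241057 -0.34744647]
29 78.31113 [ 0.4660351  -0.30536285]
29 77.98421 [ 0.50771195 -0.36838916]
29 77.97424 [ 0.4436798  -0.41034272]
red [ 0.46431969 -0.31547668  0.036     ]
```

```bash
python3 -m crank '[[0,0,0,0,0,0.012],[0,0,0,0,0,0],[0,0,0,0,0,0]]'; python3 -m crank '[[0,0,0,0,0,0],[0,0,0,0,0,0],[0,0,0,0,0,0]]' 0.5; python3 -m crank '[[0,0,-4,0,0,0],[0,0,-6,0,0,0],[0,0,-6,0,0,0],[-4,0,-2,0,0,0],[-6,0,0,0,0,0],[0,0,0,0,0,0]]'; python3 - <<'E'
from h import *
t=cv2.cvtColor(ctrl.grab_frame("top"),4);s=cv2.cvtColor(ctrl.grab_frame("scene"),4)
cv2.imwrite("pics/d.png",np.hstack([crop(t,430,200,60,60,6),crop(s,165,220,60,60,6)]))
E
```

```text
time: 5.95
tcp_pos: [0.4538, -0.3582, 0.0571]
orientation: [179.6, 0.5, 78.3]
contact_force: [-1.3, -0.2, 0.2]
finger_gap: 0.152
time: 6.32
tcp_pos: [0.4544, -0.358, 0.0571]
orientation: [179.5, 0.4, 78.3]
contact_force: [0.5, 0.8, 0.3]
finger_gap: 0.453
time: 7.08
tcp_pos: [0.4327, -0.4558, 0.2434]
orientation: [179.4, 0.4, 78.4]
contact_force: [-0.0, -0.1, -0.4]
finger_gap: 0.5
```

View pics/d.png

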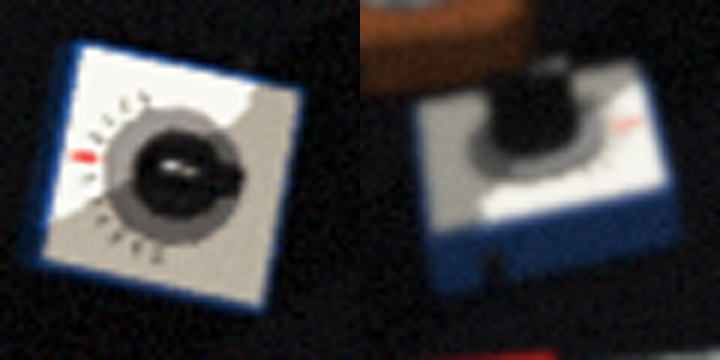

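The dial has turned: the stripe at about (460,227.5) now points left, towards the red mark. I'll measure it numerically.

```bash
python3 - <<'E'
from h import *
I=ctrl.grab_frame("top").astype(float).mean(2)
K=I[217:238,448:474].astype(int)
for r in K: print(' '.join(f"{v:3d}" for v in r))
for a in (-0.2,0.0,.01,.02): pass
for P in [(0.4544,-.358,.08)]:
  for L in (-.021,0,.021):
    a=np.radians(78.2);print(L,proj("top",(P[0]+L*np.cos(a),P[1]+L*np.sin(a),.08)))
E
```

```text
245 245 185 227 248 242 193 235 247 241 234 225 223 241 247 246 246 246 245 245 246 247 212 169 166 171
247 245 204 215 241 199 149 155 172 173 170 164 160 178 193 214 243 247 246 247 247 246 211 172 169 168
233 247 243 242 210 158 146 144 148 152 152 151 148 149 155 157 184 238 250 246 220 194 176 167 169 168
188 234 215 170 154 150 149 148 152 148 150 150 146 153 146 147 152 177 182 192 178 168 170 170 171 170
241 229 168 143 148 152 150 152 150 126  98 110 124 136 150 148 144 116 102 140 164 169 170 170 168 168
233 173 147 149 152 155 150 111  75  55  41  48  51  60  69  78  92  82  89 119 158 174 171 173 169 168
172 150 152 150 154 149 100  49  33  30  26  31  26  30  35  33  50  75  86  92 123 160 172 174 167 169
164 144 152 155 151 100  44  20  20  18  20  15  25  14  18  18  21  50  75  83  96 139 163 168 169 168
146 149 153 154 106  47  16  12  12  15  18   9  13  19  16  13  21  28  72  83  87 118 164 170 173 169
140 147 156 151  87  25  14   9  25  44  61  45  23  10  14  14  12  15  51  71  81  95 153 170 169 169
143 154 155 131  66  14  12  12  40 128 191 134  71  45  27 
[... 482 characters left out ...]
7  19  22  23  16  25  23  20  16  18  19   8  15  28  33  36  59 143 170 171 173
108  83  87  87  87  51  22  19  20  24  18  21  19  22  18  20  19  30  64  82  79  99 157 170 173 169
134  94  88  88  88  85  56  27  14  21  26  19  22  19  14  24  22  53  81  84  93 134 163 170 172 171
160 112  86  86  90  90  82  52  27  17  24  25  26  19  31  42  54  77  84  86 109 151 173 172 172 170
157 149  98  83  88  90  88  88  81  68  53  47  50  50  72  83  84  86  87  95 146 169 169 174 169 173
174 170 126  85  87  90  90  88  89  90  82  88  87  83  88  90  88  85  98 135 163 174 173 173 174 169
-0.021 [470.83041187 230.29086795]
0 [463.42867989 228.68772292]
0.021 [456.04171053 227.08777534]
```

The grip fixed the bar at yaw 78.3° against the unit's fitted 78.1°. Stripe and bar end in the image bracket this (slopes 16.6° and 8.6°, predicted 12.2°), which is within pixel noise. Moving to the block.

```bash
python3 -m crank '[[4,-0.8,0,0,0,0],[6.2,-1,0,0,0,0],[6.2,-1,0,0,0,0],[6.2,-1,0,0,0,0],[6.2,-1,0,0,0,0],[6.2,-1,0,0,0,0],[6.2,-1,0,0,0,0],[6.2,-1,0,0,0,0]]' 0.25; python3 -m crank '[[6.2,-0.5,0,0,0,0],[6.2,-0.5,0,0,0,0],[6.2,-0.5,0,0,0,0],[0,0,0,0,0,0.13],[0,0,0,0,0,0.13],[0,0,0,0,0,0.13],[0,0,0,0,0,0]]';python3 - <<'E'
from h import *
t=cv2.imread("pics/top0.png").astype(int)
B,G,R=t[...,0],t[...,1],t[...,2]
m=(((R>130)&(G>130))|((R>150)&(B<90))).astype(np.uint8);k=0*m;k[195:240,205:250]=m[195:240,205:250]
c=max(cv2.findContours(k,0,1)[0],key=cv2.contourArea)[:,0];b=cv2.boxPoints(cv2.minAreaRect(c))
P=np.array([plane("top",p,.05)[:2] for p in c]);Bx=np.array([plane("top",p,.05)[:2] for p in b]);print(Bx.mean(0))
for i in range(4):
    a,d=Bx[i],Bx[i-1];L=np.linalg.norm(d-a);u=(d-a)/L;s=(P-a)@u;n=(P-a)@np.array([-u[1],u[0]])
    q=P[(abs(n)<.006)&(s>.008)&(s<L-.008)].astype(np.float32)
    v=cv2.fitLine(q,cv2.DIST_HUBER,0,.01,.01).ravel();print(len(q),np.degrees(np.arctan2(v[1],v[0]))%90,v[2:])
E
```

```text
time: 8.22
tcp_pos: [0.446, 0.0294, 0.2377]
orientation: [179.5, 0.0, 79.0]
contact_force: [0.9, 0.3, 0.4]
finger_gap: 0.752
time: 9.1
tcp_pos: [0.4549, 0.2249, 0.2354]
orientation: [179.8, -0.1, 57.3]
contact_force: [-0.6, -0.0, 0.2]
finger_gap: 0.751
[0.48180111 0.32348142]
18 57.575745 [0.4651657 0.3361625]
8 55.684006 [0.5045465  0.35770816]
19 56.428898 [0.5002139  0.31253988]
8 54.501392 [0.46062005 0.28800052]
```

```bash
python3 -m crank '[[4.9,-1.5,0,0,0,0],[4.9,-1.5,3,0,0,0],[0,0,5,0,0,0],[0,0,5,0,0,0],[0,0,1,0,0,0],[0,0,0,0,0,0]]'
```

```text
time: 9.85
tcp_pos: [0.4817, 0.3294, 0.0941]
orientation: [179.7, -0.3, 58.3]
contact_force: [0.0, 0.5, 0.1]
finger_gap: 0.754
```

```bash
python3 -m crank '[[-0.4,0.4,0,0,0,0.02],[0,0,3.5,0,0,0],[0,0,3,0,0,0],[0,0,0.6,0,0,0],[0,0,0,0,0,0]]'; python3 - <<'E'
from h import *
t=cv2.cvtColor(ctrl.grab_frame("top"),4);s=cv2.cvtColor(ctrl.grab_frame("scene"),4)
cv2.imwrite("pics/e.png",np.hstack([crop(t,190,180,80,80,5),crop(s,330,140,80,80,5)]))
E
```

```text
time: 10.48
tcp_pos: [0.4929, 0.3258, 0.0339]
orientation: [179.0, -1.3, 57.0]
contact_force: [-0.2, 0.6, -1.4]
finger_gap: 0.752
```

View pics/e.png

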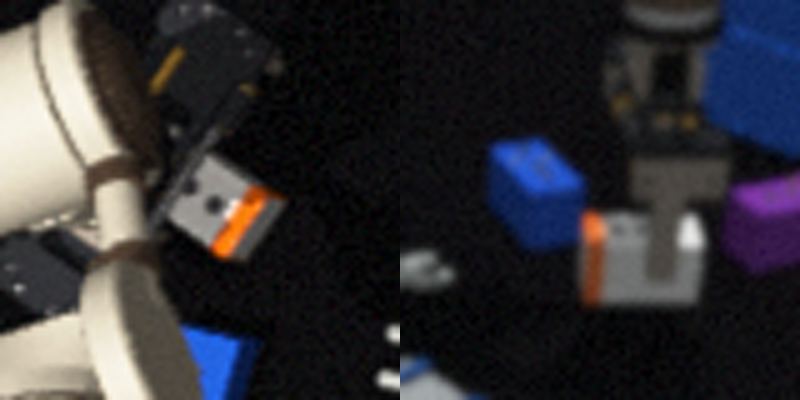

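The scene view shows the fingers straddling the silver block, a little off towards its plain end. I'll correct by about 1 cm and the small tilt.

```bash
python3 -m crank '[[-0.8,-0.7,0,0.017,-0.023,0],[0,0,0,0,0,0],[0,0,0,0,0,0]]';python3 -m crank '[[0,0,0.5,0,0,0],[0,0,0.5,0,0,0],[0,0,0,0,0,0]]'
```

```text
time: 10.95
tcp_pos: [0.4835, 0.3236, 0.0363]
orientation: [179.9, -0.1, 57.0]
contact_force: [-0.2, 1.0, -0.0]
finger_gap: 0.749
time: 11.32
tcp_pos: [0.4833, 0.3235, 0.0254]
orientation: [179.9, -0.1, 57.0]
contact_force: [-0.6, -0.6, 1.0]
finger_gap: 0.753
```

```bash
python3 -m crank '[[0,0,0.5,0,0,0],[0,0,0,0,0,0]]';python3 -m crank '[[0,0,0,0,0,0],[0,0,0,0,0,0],[0,0,0,0,0,0],[0,0,0,0,0,0],[0,0,0,0,0,0]]' 1 45;python3 -m crank '[[0,0,-2,0,0,0],[0,0,-4,0,0,0],[0,0,-4,0,0,0],[0,0,-1,0,0,0],[0,0,0,0,0,0]]'
```

```text
time: 11.58
tcp_pos: [0.4831, 0.3234, 0.0197]
orientation: [179.9, -0.0, 57.0]
contact_force: [0.8, 0.7, 0.2]
finger_gap: 0.75
time: 12.2
tcp_pos: [0.4831, 0.3236, 0.0199]
orientation: [179.9, -0.1, 57.0]
contact_force: [-0.3, -0.5, -1.2]
finger_gap: 0.477
time: 12.82
tcp_pos: [0.4815, 0.3228, 0.1339]
orientation: [180.0, 0.1, 57.0]
contact_force: [-0.7, -0.5, -4.0]
finger_gap: 0.478
```

```bash
python3 -m crank '[[-2,2,0,0,0,0],[-4,4,0,0,0,0],[-4,4,0,0,0,0],[-4,4,0,0,0,0],[-4,4,0,0,0,0],[-2.5,2.5,0,0,0,0],[0,0,0,0,0,0]]';python3 -m crank '[[0,0,0,0,0,-0.1],[0,0,0,0,0,-0.16],[0,0,0,0,0,-0.16],[0,0,0,0,0,-0.16],[0,0,0,0,0,-0.06],[0,0,0,0,0,0],[0,0,0,0,0,0]]'
```

```text
time: 13.7
tcp_pos: [0.5356, 0.0308, 0.1208]
orientation: [-179.1, 0.7, 57.1]
contact_force: [1.0, 0.1, -3.3]
finger_gap: 0.476
time: 14.58
tcp_pos: [0.527, 0.0382, 0.1102]
orientation: [-177.7, -0.4, 95.2]
contact_force: [1.2, 0.6, -3.6]
finger_gap: 0.472
```

```bash
python3 -m crank '[[-1.5,1.6,0,-0.04,-0.007,0.027],[0,0,0,0,0,0],[0,0,0,0,0,0],[0,0,0,0,0,0]]'; python3 - <<'E'
from h import *
t=cv2.cvtColor(ctrl.grab_frame("top"),4);s=cv2.cvtColor(ctrl.grab_frame("scene"),4)
o=ctrl.get_obs();print(o["tcp_pos"],o["orientation"])
cv2.imwrite("pics/f.png",np.hstack([crop(t,280,150,120,100,4)[:,:400],crop(s,250,160,100,100,4)]))
E
```

```text
time: 15.08
tcp_pos: [0.5427, 0.0264, 0.1083]
orientation: [-179.8, -0.1, 93.6]
contact_force: [0.1, -0.1, -3.6]
finger_gap: 0.477
[0.54281208 0.02629761 0.10827483] [-1.79846363e+02 -9.23009777e-02  9.35663467e+01]
```

View pics/f.png

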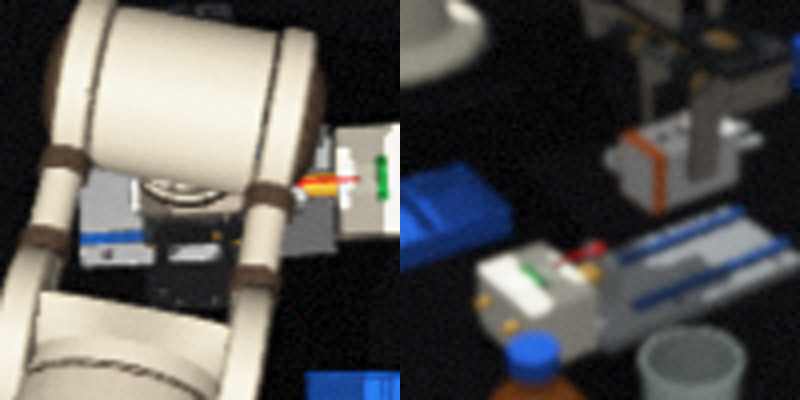

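The block hangs level above the channel, orange end towards the head (scene view, block at about (420,203), press at (385,235)). Going down in steps.

```bash
python3 -m crank '[[0.1,0.2,2,-0.003,0,0],[0,0,2,0,0,0],[0,0,1.6,0,0,0],[0,0,0,0,0,0],[0,0,0,0,0,0],[0,0,0,0,0,0]]'
```

```text
time: 15.92
tcp_pos: [0.5462, 0.0279, 0.0527]
orientation: [179.8, -0.1, 93.6]
contact_force: [0.1, 0.1, -3.5]
finger_gap: 0.477
```

```bash
python3 -m crank '[[0,-0.16,0.9,0,0,0],[0,0,0,0,0,0],[0,0,0,0,0,0]]'; python3 -m crank '[[0,0,0.5,0,0,0],[0,0,0,0,0,0]]'
```

```text
time: 16.3
tcp_pos: [0.5453, 0.0276, 0.0441]
orientation: [179.7, -0.0, 93.6]
contact_force: [0.5, 0.5, -2.7]
finger_gap: 0.479
time: 16.55
tcp_pos: [0.5453, 0.0276, 0.0388]
orientation: [179.7, -0.0, 93.6]
contact_force: [0.0, 0.1, -3.3]
finger_gap: 0.474
```

```bash
python3 -m crank '[[0,-0.05,0.3,0,0,0],[0,0,0,0,0,0]]'; python3 -m crank '[[0,0,0.3,0,0,0],[0,0,0,0,0,0]]'; python3 -m crank '[[0,0,0.15,0,0,0],[0,0,0,0,0,0]]'
```

```text
time: 16.8
tcp_pos: [0.5448, 0.0276, 0.0355]
orientation: [179.7, -0.0, 93.6]
contact_force: [0.0, -0.0, -3.8]
finger_gap: 0.475
time: 17.05
tcp_pos: [0.5449, 0.0276, 0.0324]
orientation: [179.7, -0.0, 93.6]
contact_force: [-0.0, -0.4, -3.7]
finger_gap: 0.477
time: 17.3
tcp_pos: [0.5456, 0.0275, 0.0322]
orientation: [179.6, -0.0, 93.6]
contact_force: [-0.8, -0.2, -3.3]
finger_gap: 0.477
```

```bash
python3 -m crank '[[0,0,0.2,0,0,0],[0,0,0,0,0,0]]'; python3 -m crank '[[0,0,0.1,0,0,0],[0,0,0,0,0,0]]'
```

```text
time: 17.55
tcp_pos: [0.5461, 0.0274, 0.0322]
orientation: [179.6, 0.0, 93.6]
contact_force: [1.0, 0.4, -3.8]
finger_gap: 0.478
time: 17.8
tcp_pos: [0.5463, 0.0274, 0.032]
orientation: [179.6, 0.0, 93.6]
contact_force: [-0.9, -0.2, -0.9]
finger_gap: 0.473
```

```bash
python3 -m crank '[[-0.8,0,0,0,0,0],[-0.8,0,0,0,0,0],[-0.8,0,0,0,0,0],[0,0,0,0,0,0]]'; python3 -m crank '[[-0.4,0,0,0,0,0],[0,0,0,0,0,0]]'
```

```text
time: 18.3
tcp_pos: [0.5481, 0.0021, 0.032]
orientation: [179.6, -0.0, 93.6]
contact_force: [-0.9, -0.5, 0.9]
finger_gap: 0.479
time: 18.55
tcp_pos: [0.5484, -0.0025, 0.032]
orientation: [179.6, -0.0, 93.6]
contact_force: [-0.7, -0.3, 1.7]
finger_gap: 0.476
```

```bash
python3 -m crank '[[-0.3,-0.12,0,0,0,0],[0,0,0,0,0,0]]'; python3 -m crank '[[-0.3,0,0,0,0,0],[0,0,0,0,0,0]]'; python3 -m crank '[[-0.3,0,0,0,0,0],[0,0,0,0,0,0]]'
```

```text
time: 18.8
tcp_pos: [0.5478, -0.0055, 0.032]
orientation: [179.5, -0.0, 93.6]
contact_force: [-0.4, 0.1, 1.5]
finger_gap: 0.47
time: 19.05
tcp_pos: [0.5479, -0.0078, 0.032]
orientation: [179.5, -0.1, 93.6]
contact_force: [0.5, 2.3, 1.0]
finger_gap: 0.473
time: 19.3
tcp_pos: [0.548, -0.0095, 0.032]
orientation: [179.5, -0.2, 93.6]
contact_force: [-0.6, 4.0, 2.0]
finger_gap: 0.477
```

```bash
python3 -m crank '[[-0.4,0,0,0,0,0],[-0.2,0,0,0,0,0]]'; python3 -m crank '[[-0.4,0,0,0,0,0],[-0.2,0,0,0,0,0]]'
```

```text
time: 19.55
tcp_pos: [0.5483, -0.0127, 0.0322]
orientation: [179.5, -0.5, 93.6]
contact_force: [-1.7, 10.2, 2.7]
finger_gap: 0.48
time: 19.8
tcp_pos: [0.5484, -0.0152, 0.0324]
orientation: [179.6, -0.9, 93.6]
contact_force: [-0.3, 10.5, 3.8]
finger_gap: 0.477
```

```bash
python3 -m crank '[[-0.25,0,0,0,0,0],[-0.2,0,0,0,0,0]]'; python3 - <<'E'
from h import *
F=[]
for i in range(8):
    t=ctrl.grab_frame("top") if i<7 else None
    o=ctrl.get_obs();F.append(o["contact_force"]);
    if i in(0,6):print(o["time"],o["tcp_pos"],o["orientation"])
print(np.round(F,1))
t=cv2.cvtColor(t if t is not None else ctrl.grab_frame("top"),4);s=cv2.cvtColor(ctrl.grab_frame("scene"),4)
cv2.imwrite("pics/g.png",np.hstack([crop(t,330,170,60,60,6),crop(s,255,200,70,60,6)]))
E
```

```text
time: 20.05
tcp_pos: [0.5485, -0.0156, 0.0327]
orientation: [179.6, -1.3, 93.6]
contact_force: [-0.8, 11.3, 3.2]
finger_gap: 0.473
20.1 [ 0.54849461 -0.01570877  0.03274369] [179.55968089  -1.28506298  93.56401648]
20.4 [ 0.54846536 -0.01570398  0.03269655] [179.5632837   -1.27083044  93.5666634 ]
[[-0.3 10.4  3.9]
 [ 0.2 11.5  4.5]
 [-0.6 10.8  4.6]
 [-0.5 10.6  3.8]
 [-0.1 10.1  3.9]
 [-0.3 10.6  4.7]
 [-0.9 11.3  2.8]
 [-0.9 11.3  2.8]]
```

View pics/g.png

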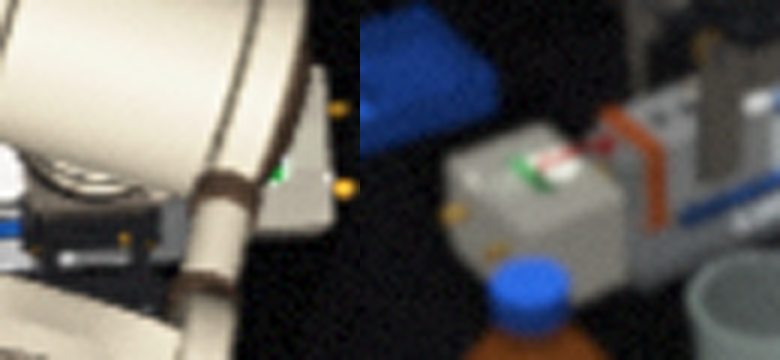

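Scene view: the red tip, at about (344,227), reaches into the right part of the green bar (centre at about (343,228)), and the block is seated behind the head. The tool has tilted 1.3° under load, lifting the block's rear slightly, so I'll straighten it.

```bash
python3 -m crank '[[-0.25,-0.05,0,0,-0.03,0],[-0.25,0,0,0,-0.02,0],[-0.25,0,0,0,-0.015,0]]'
```

```text
time: 20.88
tcp_pos: [0.5482, -0.0171, 0.032]
orientation: [179.5, 1.9, 93.4]
contact_force: [-0.3, 10.4, 3.4]
finger_gap: 0.471
```

```bash
python3 -m crank '[[-0.2,0,0,0,0.026,0],[-0.2,0,0,0,-0.006,0]]'
```

```text
time: 21.12
tcp_pos: [0.5483, -0.0171, 0.0326]
orientation: [179.5, 0.4, 93.5]
contact_force: [0.7, 9.8, 1.1]
finger_gap: 0.472
```

```bash
python3 -m crank '[[-0.25,0,0.04,0,0,0],[-0.25,0,0,0,-0.005,0]]'; python3 - <<'E'
from h import *
F=[];M=[]
for i in range(6):
    t=ctrl.grab_frame("top");s=ctrl.grab_frame("scene")
    o=ctrl.get_obs();F.append(o["contact_force"]);M.append(o["tcp_pos"])
print(o["time"],o["tcp_pos"],o["orientation"],o["wrist_torque"]);print(np.mean(F,0),np.std(F,0),np.ptp(M,0))
t=cv2.cvtColor(t,4);s=cv2.cvtColor(s,4)
cv2.imwrite("pics/i.png",np.vstack([np.hstack([crop(t,430,200,60,48,6),crop(s,165,220,60,48,6)]),crop(s,255,200,90,40,8)]))
E
```

```text
time: 21.38
tcp_pos: [0.5483, -0.0173, 0.0327]
orientation: [179.5, 0.2, 93.4]
contact_force: [-0.0, 11.9, 1.7]
finger_gap: 0.478
21.975 [ 0.54830224 -0.01726504  0.03271424] [1.79534334e+02 1.79353334e-01 9.34524306e+01] [ 1.81100925  0.03559645 -0.02223598]
[-0.47272493 12.67504957  3.76107575] [0.17314874 0.44719326 0.29253669] [5.05852620e-05 4.46488956e-05 5.31905718e-05]
```

View pics/i.png

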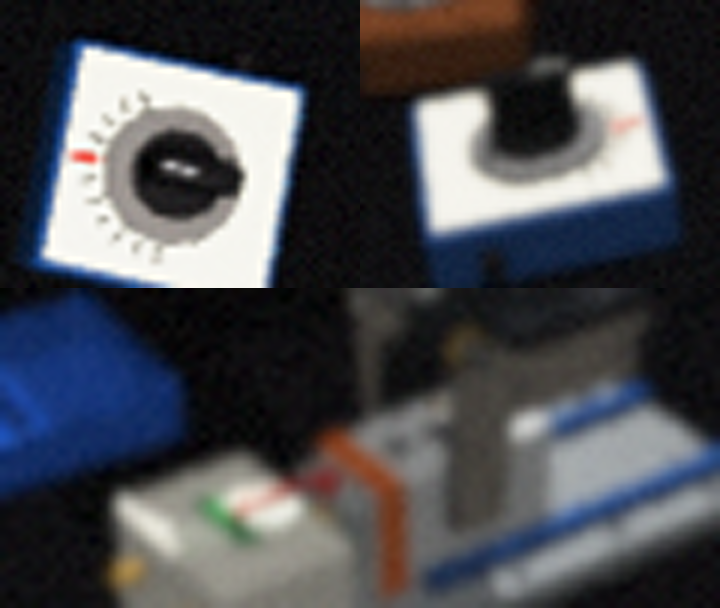

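The dial is unchanged at its mark. The block sits flat in the channel with its band against the head, and the red tip, at about (284,228), meets the green bar. I'll measure the pointer's travel against the first picture.

```bash
python3 - <<'E'
from h import *
s1=np.mean([ctrl.grab_frame("scene").astype(float) for _ in range(6)],0);s0=cv2.imread("pics/scene0.png")[:,:,::-1].astype(float)
o=np.array([.5473,-.0155]);u=np.array([.0636,-.998])
d=np.linspace(50,110,61)
for nm,im in(("free",s0),("now",s1)):
    for ch in("red","green"):
        best=[]
        for x in d:
            v=[]
            for lat in np.linspace(-6,6,13):
                p=o+u*x/1e3+np.array([u[1],-u[0]])*-lat/1e3
                px=proj("scene",(*p,.058)).astype(np.float32)
                q=cv2.remap(im.astype(np.float32),px[None,None,:1],px[None,None,1:],1)[0,0]
                v.append(q[0]-(q[1]+q[2])/2 if ch=="red" else q[1]-(q[0]+q[2])/2)
            best.append(max(v))
        print(nm,ch,dict(zip(d[::2].astype(int).tolist(),np.round(best[::2]).astype(int).tolist())))
r=ctrl.get_obs();print(r["time"],r["tcp_pos"],r["contact_force"])
E
```

```text
free red {50: 64, 52: 74, 54: 86, 56: 90, 58: 84, 60: 79, 62: 74, 64: 67, 66: 59, 68: 52, 70: 48, 72: 47, 74: 39, 76: 34, 78: 27, 80: 16, 82: 8, 84: 4, 86: 3, 88: 2, 90: 1, 92: 0, 94: -6, 96: -15, 98: -23, 100: -26, 102: -22, 104: -13, 106: -3, 108: 0, 110: 1}
free green {50: -13, 52: -8, 54: -7, 56: -5, 58: -5, 60: -5, 62: -5, 64: -4, 66: -3, 68: 0, 70: 2, 72: 2, 74: 2, 76: 2, 78: 3, 80: 3, 82: 3, 84: 3, 86: 4, 88: 3, 90: 5, 92: 9, 94: 18, 96: 33, 98: 49, 100: 54, 102: 46, 104: 31, 106: 16, 108: 9, 110: 4}
now red {50: 56, 52: 61, 54: 64, 56: 68, 58: 59, 60: 49, 62: 42, 64: 41, 66: 48, 68: 48, 70: 49, 72: 51, 74: 51, 76: 45, 78: 41, 80: 40, 82: 37, 84: 36, 86: 37, 88: 41, 90: 45, 92: 35, 94: 25, 96: 12, 98: -4, 100: -13, 102: -15, 104: -12, 106: -6, 108: -1, 110: 2}Traceback (most recent call last):
  File "<stdin>", line 12, in <module>
  File "h.py", line 14, in proj
    K,R,t=cam(n);q=K@(R@np.array(P,float)+t);return q[:2]/q[2]
          ~~~^^^
  File "h.py", line 4, in cam
    c=ctrl.calibration(n);E=np.array(c["extrinsics"]);return np.array(c["K"]),E[:3,:3],E[:3,3]
ValueError: time passes only in moves, steps and waits
```

```bash
python3 -m crank '[[-0.23,0,-0.04,0,-0.003,0],[-0.23,0,-0.02,0,-0.004,0]]'; python3 - <<'E'
from h import *
F=[]
for i in range(8):
    ctrl.grab_frame("top");o=ctrl.get_obs();F.append(o["contact_force"])
print(o["time"],o["tcp_pos"],o["orientation"],o["finger_gap"]);print(np.mean(F,0),np.std(F,0))
E
```

```text
time: 22.52
tcp_pos: [0.5482, -0.0172, 0.0328]
orientation: [179.5, 0.1, 93.4]
contact_force: [1.2, 11.2, 0.6]
finger_gap: 0.472
22.925 [ 0.54826454 -0.01726012  0.03276036] [1.79520027e+02 1.50463639e-01 9.34445183e+01] 0.4785496323884268
[ 1.03295147 11.78583955  1.08099181] [0.81163222 0.40168902 0.34349203]
```

```bash
python3 -c "
from rig import ctrl
print(ctrl.close_job())"
```

```text
the job is handed in; nothing more can be done
None
```

I turned the torque dial to the red mark and let go. I then laid the silver valve block flat in the channel, orange end to the head. I handed in at about 23 s with the fingers still holding the block pressed against the head.

**Dial:** The grip left the bar at 78.3°, against 78.1° for the red mark from the unit's edges. The image check was coarser and scattered about 4° either side of that. The last picture, taken just before hand-in, showed the dial unchanged.

**Block:** It is held at 44 mm opening, tool level to about 0.5° and height as expected for the block resting on the bed. It sits about 1 mm off the channel's centre line.

**Push:** The wrist read a steady 11.8 N along the channel. I estimate about 1.5 N of that is bed friction, which leaves about 10 N on the spring.

**Head travel:** The two checks disagreed. Arm travel from first contact gave about 12.3 mm, and the pointer's shift in the scene picture gave about 15.5 mm. Both are inside the green zone (8–17 mm). The red tip looked to be at or just inside the near edge of the green bar; the blurred picture does not settle exactly where.

One measuring script stopped with an interface error before its last reading. I repeated the force and pose readings afterwards, but not the pointer measurement. I did not re-check the bystander objects one by one; no force reading showed an unplanned contact.

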